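# Turn the grip disc onto its pin and press it home

### The arm

A 6-joint arm with a two-finger parallel gripper is mounted at the origin on the work surface. World frame = base frame: x ahead of the robot, y to its left, z up, the work surface at z = 0. Lengths are in mm, angles in rad, forces in N, time in s.
With the tool pointing down it reaches from about 350 to 875 mm from the base axis. Payload 4.2 kg.
Tool frame: the origin (TCP) lies at the very end of the fingers, on their centre line; the grasp point (between the pads) lies arm.grip_depth behind it (arm.grip_depth is the distance from the TCP to the grasp point, in mm); x points along the fingers, y is the direction in which the jaws open and shut, and the axes are right-handed (so a half turn about x gives the same grasp; the last joint's range is limited). The gripper opens to 85 mm and grips with 20 to 120 N. Pads are 22 mm wide; open, the fingers measure 114 mm over their backs; the gripper's body (76 mm by 85 mm) begins 54 mm behind the grasp point. The pads swing forward as they close: fully open they stand 13 mm farther back than shut.
Start: joints at [1.383, 0.385, 0.008, 0, -1.194, -0.259], TCP at [270.018, 563.64, 231.312] pointing down, gripper open.
Joint ranges: [-3.14, 3.14], [-1.21, 2.06], [-1.07, 1.41], [-3.16, 2.05], [-2.99, -0.16], [-3.1, 3.1]. Speed limits (rad/s): [2.79, 2.79, 3.14, 3.14, 3.14, 3.14].

### API

Orientations are given as a unit quaternion [x, y, z, w].
In Python, from bench import arm, get_image, models gives the robot as it stands.
- The arm moves only by the tool arm_command, never from a script. Its argument "rows" is a list of rows, each an object of numbers: "dx", "dy", "dz": the shift along the tool's x, y, z in m; "wx", "wy", "wz": the turn, a rotation vector about the tool's x, y, z in degrees; "gripper": the closure, from -1 (fully open) to 1 (shut). A call has exactly 8 rows; each row is the pose to reach, as a shift and turn from the pose measured when the call began, along the tool's axes at that moment; what a row does not reach only later rows make up. A row lasts 1/10 s, in which the tool goes at most 50 mm and 8.59 degrees, less where a joint would pass 70% of its speed; a pose out of reach is approached as far as the arm can. A call with a gripper value outside its range is refused whole. The fingers move at their own pace and stop on an object; the grip force is fixed at half the most. Time passes only in rows, so rows that repeat a pose let the fingers close, or fill a call up. It gives the time, the measured TCP pose, the force and the opening at its end, in the units of the state.
- arm.read_state(): the state, without advancing time (a new reading comes with each control period).
- get_image(name): name is "side" or "top" or "wrist"; returns a dict with "img" (384x512x3 uint8, red, green, blue), "K" (3x3 intrinsics, pixels), "rvec" (rotation vector, rad) and "tvec" (3), from world to camera coordinates, as OpenCV has them; the wrist camera has in their place "T_tool_cam" (4x4, takes a point from camera to tool coordinates, whose origin is the TCP and whose axes are the tool frame's). Camera axes: x right, y down, z forward; pixel columns grow to the right and rows downward; lengths in mm; the calibration is good to about 2 mm. A picture is of the moment at which its call begins: read the wrist's pose just before it. There is no depth.
- arm.job_done(): hands the job in, once; it reports no verdict.
Trained networks look in the newest picture that a camera, given by its name, has taken for a name from the list of things; names that differ only in an ending like _2 or _b are one class to them, and where a whole thing is asked for, a point or a joint stands for the part that bears it (a point fixed in the world has none). Each returns a list of dicts, best first, with "conf" (0 to 1); they miss things now and then, are a little off and sometimes report something else, mostly with a low value. They report only what shows in the picture. A call takes as long as a camera call. They do not tell look-alikes from the thing itself.
- models.cut_out(camera, query): "mask" (384x512 bool, what is visible of it) and "extent" ([left, top, right, bottom] in pixels, round what is visible of it).
The state is a dict: "clock": time; "joints": joint angles; "joint_vel": joint speeds; "joint_efforts": joint torques, N m; "position": TCP position; "ee_rot": TCP orientation; "contact_force": force on the tool from outside, world axes, zero at the start; "wrist_torque": the same for the moment, N m; "gripper_width": finger opening in mm.
Only numpy, scipy, OpenCV 4.12 (cv2) and the standard library are available. Lean on these libraries where they do the work, as an engineer would, in place of code of your own. Each camera call takes 0.05 s, during which the arm holds its last target.

### The job

The grey grip disc has been dropped back into the jar stand out of line, so it rests on the brass pin and sits proud. With a fingertip push it round by its ribs until one of its two rim notches meets the pin, then press it down until it is fully home, flush with the dish's rim, and take the hand away. Do not lift the disc, and leave the gadgets round the stand where they are.

Things in the scene. Friction and masses are not known exactly. Their poses are not given: they have to be found in the camera images.
- holder: Jar stand screwed to the shelf: round aluminium dish 144 mm across, floor 6 mm thick, rim wall 4 mm thick and 18 mm high; three screw lugs at its foot, 6 mm high, reach 102 mm from the centre. Fixed, but stands and is turned differently each time. Origin: centre of its underside, on the shelf; z up; +x points from the centre to the brass pin.
- pin_head (a point): Outer end of the brass locating pin, on the pin's axis, 80 mm from the dish's centre and 10 mm up. The pin lies level through the rim wall, pointing at the centre: outside, a round head 13 mm across; inside, 8 mm thick, reaching in to 57 mm from the centre, its top 14 mm above the shelf. x: outward along the pin.
- disc_face (a point): Centre of the upper face of the rigid grey rubber-faced grip disc, 132 mm across and 12 mm thick, lying level in the dish, centred. x: towards its notch A; z up. The face is 26 mm above the shelf while the disc rests on the pin, 18 mm (flush with the rim) when seated. It is flat within 22 mm of the centre and between the ribs.
- notch_a (a point): Notch A in the disc's rim: a slot through the full thickness, this point at its middle on the upper face, 61 mm from the centre. Open at the rim, 10 mm deep, 13 mm wide at its inner end and 18 mm at the rim. A pale index line on the face leads to it. It passes over the pin when within about 0.04 rad (2.5 degrees) of it.
- notch_b (a point): Notch B, the same with its index line, opposite notch A. Either notch may go over the pin.
- rib_1 (a point): One of four equal radial ribs on the disc's face, at 45, 135, 225 and 315 degrees from notch A (this one at 45, counter-clockwise from above); their sides are what a fingertip can push. Each runs from 22 to 58 mm from the centre, 10 mm thick at the foot, 8 mm at the top, rising outward from 8 to 20 mm above the face. Point: 45 mm from the centre, at the foot.
- disc_turn (a joint): Turn of the disc in the dish, rad, counter-clockwise from above: 0 with notch A at the pin, pi with notch B at the pin; either will do. It starts 0.45 to 1.57 rad from the nearer one, to either side. It turns without end against a light friction of about 0.06 N m and stays where it is left.
- grip_disc (a joint): How far the disc is pressed down, m: 0 at the start, resting on the pin; 0.008 fully seated on its stop; negative if lifted. Its snug rubber edge holds it: even with a notch over the pin it takes 5 to 6 N to move down, and it stays where it is left. It stays level wherever it is pressed.
- corkscrew: Bystander, to be left alone. Origin: centre of its underside, on the shelf. Nickel winged corkscrew lying flat, 175 mm long along its x, 80 mm wide, 36 mm high.
- jar_key: Bystander, to be left alone. Origin: centre of its underside, on the shelf. Black plastic jar key lying flat, 150 mm long along its x, 50 mm wide, 12 mm high.
- church_key: Bystander, to be left alone. Origin: centre of its underside, on the shelf. Stainless church-key opener lying flat, 120 mm long along its x, 33 mm wide, 4 to 9 mm high.
- stopper: Bystander, to be left alone. Origin: centre of its underside, on the shelf. Copper wine stopper standing on its head, 37 mm across, 67 mm high.
- foil_cutter: Bystander, to be left alone. Origin: centre of its underside, on the shelf. Black U-shaped foil cutter lying flat, 60 by 47 mm, 14 mm high.
- jam_jar: Bystander, to be left alone. Origin: centre of its underside, on the shelf. Small glass jar with a steel lid, standing, 68 mm across, 75 mm high.
Not all that is in view belongs to the job. Leave any pink or red look-alike of the holder alone.

How it is judged (in metres and radians):
At the end, for the whole second after the job is handed in: The disc is down at least 6.5 of its 8 mm, with a notch over the pin (notch line within 0.1 rad of the pin) and at rest; every gadget is within 20 mm of where it started (value of joint grip_disc above 0.0065 m and angle between the x axis of disc_face and the x axis of holder, either way round below 0.1 rad and velocity of joint disc_turn between -0.05 and 0.05 rad/s and distance of each of corkscrew, jar_key, church_key, stopper, foil_cutter, jam_jar from where it was at the start of the episode below 0.02 m); the robot touches nothing.
It fails at once if the disc is lifted (more than 4 mm above its starting height) (value of joint grip_disc below -0.004 m).
It fails at once if one of the gadgets is shifted by more than 20 mm (distance of any of corkscrew, jar_key, church_key, stopper, foil_cutter, jam_jar from where it was at the start of the episode above 0.02 m).
It fails at once if the wine stopper or the jar is knocked over, or another gadget tipped up (angle between any of corkscrew, jar_key, church_key, stopper, foil_cutter, jam_jar's own z axis and vertical above 0.4 rad).
It also fails if it takes over 42 s, if anything falls off the work surface, if the arm or the gripper's body presses on something with over 40 N, if the wrist force passes 120 N, or if a joint passes its speed limit or range.

## Working session

There is one attempt and no reset: what is moved stays moved. The work goes in short steps, Python scripts to look and compute and a tool call to move; the robot and the scene stay as the last step left them, time stands still between calls to the robot, and variables do not carry over. Pictures are saved under pics/ and viewed, and the job is handed in when it is done.

Besides the shell and the picture viewer there is one more tool, called after "Call:" in YAML: its name, and indented under it one key for each argument. arm_command: Moves the arm, as the interface text tells. Its arguments: {"type":"object","properties":{"rows":{"type":"array"}},"required":["rows"]}

```bash
mkdir -p pics; ls; python3 - <<'E'
from bench import arm,get_image,models
import cv2
s=arm.read_state();print(s)
for n in("side","top","wrist"):
    d=get_image(n);cv2.imwrite(f"pics/{n}0.png",d["img"][:,:,::-1])
    print(n,{k:v for k,v in d.items() if k!="img"})
    for q in("holder","pin_head","disc_face","notch_a","rib_1"):
        print(q,[(round(r["conf"],2),r["extent"]) for r in models.cut_out(n,q)])
print(arm.read_state()["clock"])
E
```

```text
pics
{'clock': 0.0, 'joints': array([ 1.38259684e+00,  3.85549650e-01,  6.58927394e-03, -5.24306442e-04,
       -1.19400225e+00, -2.58586229e-01]), 'joint_vel': array([-1.14758927e-04,  6.22969888e-05, -1.64910020e-03, -1.77934916e-03,
        1.54260168e-03, -9.68210447e-04]), 'joint_efforts': array([ 3.55506718e-04, -3.92287624e+01,  1.88399470e+01,  4.18612137e+00,
       -4.69117003e-03, -2.62673638e-06]), 'position': array([269.77075893, 563.10985582, 230.20770184]), 'ee_rot': array([-0.68937536,  0.15749013,  0.68966583,  0.15594714]), 'contact_force': array([ 0.02943558, -0.22540026,  0.39006141]), 'wrist_torque': array([ 0.01247555, -0.01339466,  0.0322706 ]), 'gripper_width': 85.31613093131237}
side {'K': array([[396.91964899,   0.        , 254.28188454],
       [  0.        , 396.91964899, 186.59441811],
       [  0.        ,   0.        ,   1.        ]]), 'rvec': array([ 0.20577689, -2.69358082,  1.46732748]), 'tvec': array([ 519.226662  ,   83.94121902, 1050.53963395])}
holder [(0.76, [311.7, 244.2, 379.9, 301.4]), (0.73, [237.8, 177.0, 298.7, 221.9]), (0.63, [163.7, 142.
[... 1788 characters left out ...]
256.10986159],
       [  0.        , 310.47991812, 190.40508364],
       [  0.        ,   0.        ,   1.        ]]), 'T_tool_cam': array([[ 4.68770239e-04, -3.03929854e-01,  9.52694297e-01,
        -1.41471531e+02],
       [ 9.99999878e-01, -3.86871084e-06, -4.93281003e-04,
        -1.85003808e-01],
       [ 1.53608522e-04,  9.52694412e-01,  3.03929816e-01,
        -7.75658238e+01],
       [ 0.00000000e+00,  0.00000000e+00,  0.00000000e+00,
         1.00000000e+00]])}
holder [(0.95, [446.6, 0.0, 512.0, 118.2])]
pin_head [(0.67, [443.0, 0.0, 512.0, 123.5])]
disc_face [(0.63, [455.8, 1.1, 512.0, 86.8])]
notch_a [(0.69, [459.0, 0.0, 511.8, 87.8])]
rib_1 [(0.75, [454.9, 1.7, 510.9, 90.5])]
0.9
```

```bash
python3 - <<'E'
import cv2
for n in("side","top"):
    i=cv2.imread(f"pics/{n}0.png");cv2.imwrite(f"pics/{n}0b.png",cv2.resize(i,(800,600),interpolation=cv2.INTER_CUBIC))
E
```

```text
(no output)
```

View pics/top0b.png

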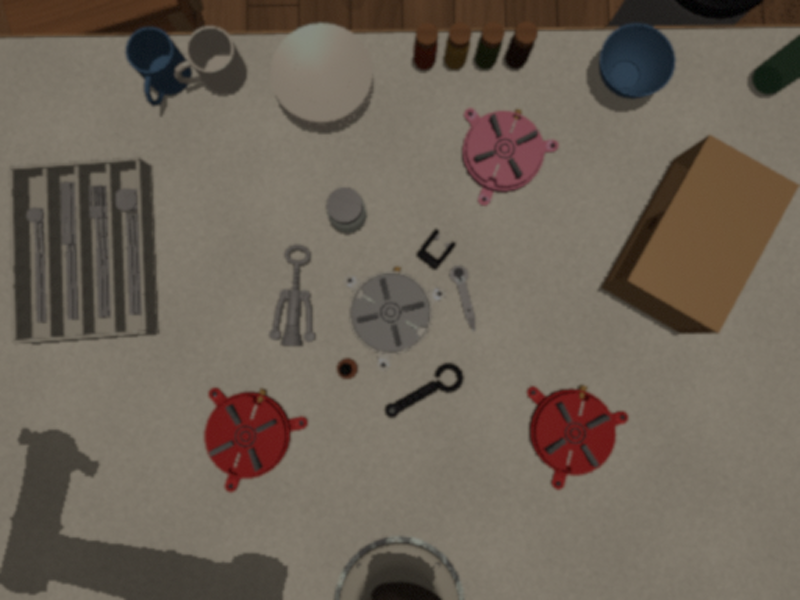

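View pics/side0b.png

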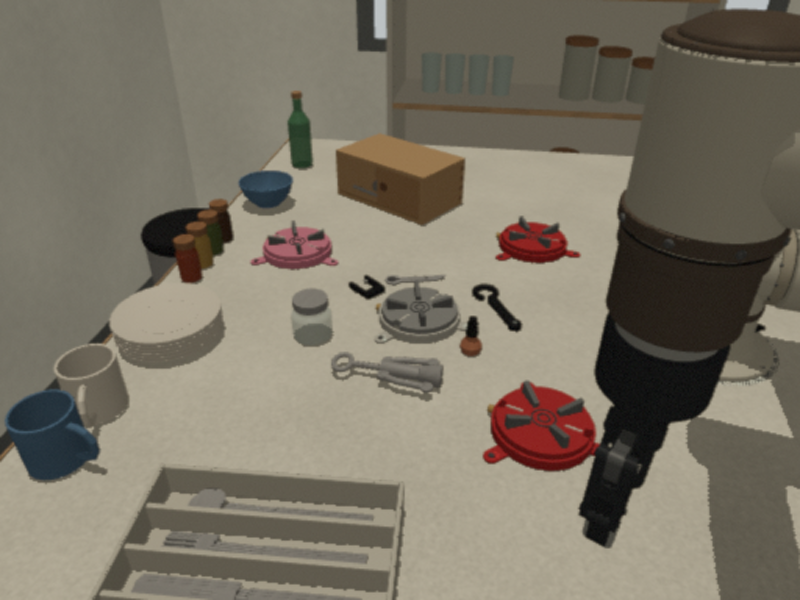

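View pics/wrist0.png

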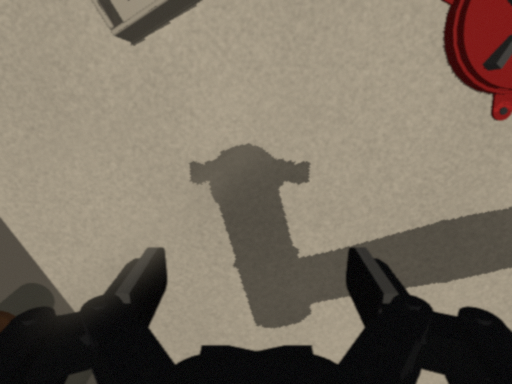

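The look-alikes are red at (247,433) and (575,432) and pink at (505,150), all in the 800x600 top picture. The only grey stand is at (390,312), with its brass pin near (397,268), so I'm choosing that one. Next I'll check it in a close crop and measure it.

```bash
cat > h.py <<'E'
import numpy as np,cv2
from bench import arm,get_image,models
from scipy.spatial.transform import Rotation as R
def cam(d,s=None):
    # returns C (world), Rwc
    if "rvec" in d:
        Rc=cv2.Rodrigues(np.array(d["rvec"]))[0];return -Rc.T@d["tvec"],Rc.T
    T=d["T_tool_cam"];Rt=R.from_quat(s["ee_rot"]).as_matrix()
    return s["position"]+Rt@T[:3,3],Rt@T[:3,:3]
def ray(d,uv,s=None):
    C,Rw=cam(d,s);v=np.linalg.solve(d["K"],[uv[0],uv[1],1.]);v=Rw@v;return C,v/np.linalg.norm(v)
def onz(d,uv,z,s=None):
    C,v=ray(d,uv,s);return C+v*(z-C[2])/v[2]
def proj(d,P,s=None):
    C,Rw=cam(d,s);p=(np.atleast_2d(P)-C)@Rw;p=p@np.array(d["K"]).T;return p[:,:2]/p[:,2:]
def tri(r):
    A=np.zeros((3,3));b=np.zeros(3)
    for C,v in r:
        M=np.eye(3)-np.outer(v,v);A+=M;b+=M@C
    return np.linalg.solve(A,b)
E
python3 - <<'E'
from h import *
t=get_image("top");s=get_image("side")
mt=max(models.cut_out("top","disc_face"),key=lambda r:-abs(r["extent"][0]-224)-abs(r["extent"][1]-172))
ms=max(models.cut_out("side","disc_face"),key=lambda r:-abs(r["extent"][0]-245)-abs(r["extent"][1]-177))
for m in(mt,ms):print(m["conf"],m["extent"])
for z in(18,26):print(z,onz(t,(250,200),z),onz(s,(268.5,196),z))
print(tri([ray(t,(250,200)),ray(s,(268.5,196.5))]))
for n,d,c in(("t",t,(205,155,300,250)),("s",s,(220,165,315,230))):
    i=d["img"][c[1]:c[3],c[0]:c[2],::-1];cv2.imwrite(f"pics/crop_{n}.png",cv2.resize(i,None,fx=6,fy=6,interpolation=cv2.INTER_CUBIC))
# pts
for q in("corkscrew","jar_key","church_key","stopper","foil_cutter","jam_jar"):
    for r in models.cut_out("top",q)[:1]:
        e=r["extent"];print(q,round(r["conf"],2),np.round([e[0]*1.5625,e[1]*1.5625,e[2]*1.5625,e[3]*1.5625]),onz(t,((e[0]+e[2])/2,(e[1]+e[3])/2),20).round())
E
```

```text
0.81 [225.9, 171.3, 274.2, 227.5]
0.78 [242.8, 181.0, 291.5, 216.6]
18 [486.32419209   6.87054809  18.        ] [485.65671271  -2.61259116  18.        ]
26 [485.93177142   6.75795315  26.        ] [484.44200147   9.10412898  26.        ]
[485.37018497   6.75341957  22.73779771]
corkscrew 0.6 [265. 245. 315. 347.] [517. 179.  20.]
jar_key 0.87 [385. 368. 465. 413.] [353. -50.  20.]
church_key 0.82 [450. 263. 473. 329.] [ 513. -115.   20.]
stopper 0.48 [337. 361. 357. 384.] [385.  83.  20.]
foil_cutter 0.6 [416. 230. 452. 271.] [592. -69.  20.]
jam_jar 0.72 [418. 231. 455. 265.] [597. -73.  20.]
```

View pics/crop_t.png

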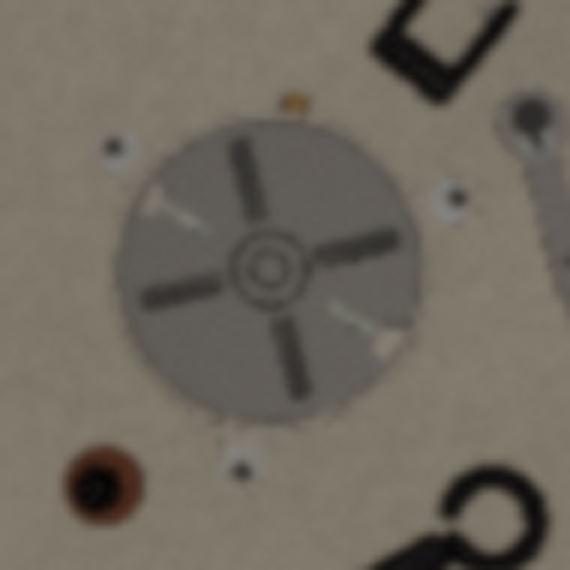

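View pics/crop_s.png

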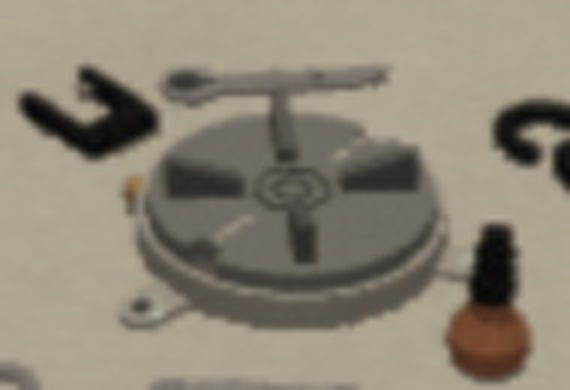

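The crop confirms the grey stand. The pin is at about -9° in world, the notch line at about 59°, and the ribs at about 14°, 104° and so on. I need about 68° clockwise. I'll close the gripper and go above the stand to take a better look with the wrist camera.

```bash
cat >> h.py <<'E'
def rel(target,yaw=None):
    s=arm.read_state();Rt=R.from_quat(s["ee_rot"]).as_matrix()
    print("clk",round(s["clock"],2),"pos",s["position"].round(1),"F",s["contact_force"].round(1),"w",round(s["gripper_width"],1),"j6",s["joints"][5].round(2))
    print("tool axes x,y,z rows\n",Rt.T.round(4))
    d=Rt.T@(np.array(target)-s["position"]);print("d m",(d/1000).round(4))
    # rotation to vertical with tool y heading yaw(deg)
    y=Rt[:,1]; cur=np.degrees(np.arctan2(y[1],y[0]));print("tool y heading",cur.round(2))
    if yaw is None: yaw=cur
    a=np.radians(yaw);X=np.array([0,0,-1.]);Y=np.array([np.cos(a),np.sin(a),0]);Z=np.cross(X,Y)
    print("w deg",np.degrees(R.from_matrix(Rt.T@np.c_[X,Y,Z]).as_rotvec()).round(2))
E
python3 - <<'E'
from h import *
print(arm.grip_depth)
rel([486,7,200]); rel([486,7,200],90)
E
```

```text
18.700000000000003
clk 1.4 pos [270.  563.6 231.3] F [ 0.1  0.3 -0.3] w 84.7 j6 -0.26
tool axes x,y,z rows
 [[ 0.      0.     -1.    ]
 [-0.4321 -0.9018 -0.    ]
 [-0.9018  0.4321 -0.    ]]
d m [ 0.0313  0.4087 -0.4353]
tool y heading -115.6
w deg [-0. -0.  0.]
clk 1.4 pos [270.  563.6 231.3] F [ 0.1  0.3 -0.3] w 84.7 j6 -0.26
tool axes x,y,z rows
 [[ 0.      0.     -1.    ]
 [-0.4321 -0.9018 -0.    ]
 [-0.9018  0.4321 -0.    ]]
d m [ 0.0313  0.4087 -0.4353]
tool y heading -115.6
w deg [154.4   0.    0. ]
```

Call:
arm_command:
  rows:
    - {"dy":0.034,"dz":-0.036,"gripper":1}
    - {"dy":0.07,"dz":-0.074,"gripper":1}
    - {"dy":0.105,"dz":-0.112,"gripper":1}
    - {"dy":0.14,"dz":-0.15,"gripper":1}
    - {"dy":0.175,"dz":-0.187,"gripper":1}
    - {"dy":0.21,"dz":-0.225,"gripper":1}
    - {"dy":0.245,"dz":-0.26,"wx":4,"gripper":1}
    - {"dy":0.28,"dz":-0.3,"wx":8,"gripper":1}

```text
validation failed for argument at $.ro...
```

```bash
python3 -c "
from h import *
rel([486,7,200],-136)"
```

```text
clk 1.4 pos [270.  563.6 231.3] F [ 0.1  0.3 -0.3] w 84.7 j6 -0.26
tool axes x,y,z rows
 [[ 0.      0.     -1.    ]
 [-0.4321 -0.9018 -0.    ]
 [-0.9018  0.4321 -0.    ]]
d m [ 0.0313  0.4087 -0.4353]
tool y heading -115.6
w deg [20.4 -0.   0. ]
```

Call:
arm_command:
  rows:
    - {"dx":0,"dy":0.034,"dz":-0.036,"wx":0,"wy":0,"wz":0,"gripper":1}
    - {"dx":0,"dy":0.07,"dz":-0.074,"wx":0,"wy":0,"wz":0,"gripper":1}
    - {"dx":0,"dy":0.105,"dz":-0.112,"wx":0,"wy":0,"wz":0,"gripper":1}
    - {"dx":0,"dy":0.14,"dz":-0.15,"wx":0,"wy":0,"wz":0,"gripper":1}
    - {"dx":0,"dy":0.175,"dz":-0.187,"wx":0,"wy":0,"wz":0,"gripper":1}
    - {"dx":0,"dy":0.21,"dz":-0.225,"wx":0,"wy":0,"wz":0,"gripper":1}
    - {"dx":0,"dy":0.245,"dz":-0.26,"wx":4,"wy":0,"wz":0,"gripper":1}
    - {"dx":0,"dy":0.28,"dz":-0.3,"wx":8,"wy":0,"wz":0,"gripper":1}

```text
clock: 2.2
position: [415.5, 189.6, 231.8]
ee_rot: [0.677, -0.205, -0.677, -0.205]
contact_force: [1.2, 0.3, 0.0]
gripper_width: -0.2
```

```bash
python3 -c "
from h import *
rel([486,7,200],-136)"
```

```text
clk 2.2 pos [415.5 189.6 231.8] F [1.2 0.3 0. ] w -0.2 j6 0.2
tool axes x,y,z rows
 [[ 9.000e-04  8.000e-04 -1.000e+00]
 [-5.551e-01 -8.318e-01 -1.100e-03]
 [-8.318e-01  5.551e-01 -3.000e-04]]
d m [ 0.0317  0.1128 -0.16  ]
tool y heading -123.72
w deg [ 1.228e+01 -1.000e-02  7.000e-02]
```

Call:
arm_command:
  rows:
    - {"dx":0.005,"dy":0.02,"dz":-0.028,"wx":2,"wy":0,"wz":0,"gripper":1}
    - {"dx":0.01,"dy":0.04,"dz":-0.056,"wx":4,"wy":0,"wz":0,"gripper":1}
    - {"dx":0.015,"dy":0.06,"dz":-0.084,"wx":6,"wy":0,"wz":0,"gripper":1}
    - {"dx":0.02,"dy":0.08,"dz":-0.112,"wx":8,"wy":0,"wz":0,"gripper":1}
    - {"dx":0.025,"dy":0.1,"dz":-0.14,"wx":10,"wy":0,"wz":0,"gripper":1}
    - {"dx":0.032,"dy":0.113,"dz":-0.16,"wx":12,"wy":0,"wz":0,"gripper":1}
    - {"dx":0.032,"dy":0.113,"dz":-0.16,"wx":12,"wy":0,"wz":0,"gripper":1}
    - {"dx":0.032,"dy":0.113,"dz":-0.16,"wx":12,"wy":0,"wz":0,"gripper":1}

```text
clock: 3.0
position: [485.9, 6.5, 199.6]
ee_rot: [0.652, -0.275, -0.651, -0.275]
contact_force: [0.8, -1.0, -0.3]
gripper_width: 0.3
```

```bash
python3 - <<'E'
from h import *
s=arm.read_state();d=get_image("wrist");print(s["joints"].round(2))
np.savez("w1.npz",pos=s["position"],q=s["ee_rot"],img=d["img"])
rel([486,7,200],-136)
cv2.imwrite("pics/w1.png",cv2.resize(d["img"][:,:,::-1],(800,600),interpolation=cv2.INTER_CUBIC))
print(proj(d,[[486,7,26]],s)*1.5625)
E
```

```text
[ 0.35  0.18 -0.37 -0.   -1.02  0.42]
clk 3.05 pos [485.9   7.1 199.9] F [0.2 1.5 0.8] w -0.2 j6 0.42
tool axes x,y,z rows
 [[ 1.200e-03  9.000e-04 -1.000e+00]
 [-7.157e-01 -6.984e-01 -1.400e-03]
 [-6.984e-01  7.157e-01 -2.000e-04]]
d m [-0.0001 -0.     -0.0001]
tool y heading -135.7
w deg [ 0.3  -0.01  0.08]
[[400.1256104  264.94444473]]
```

View pics/w1.png

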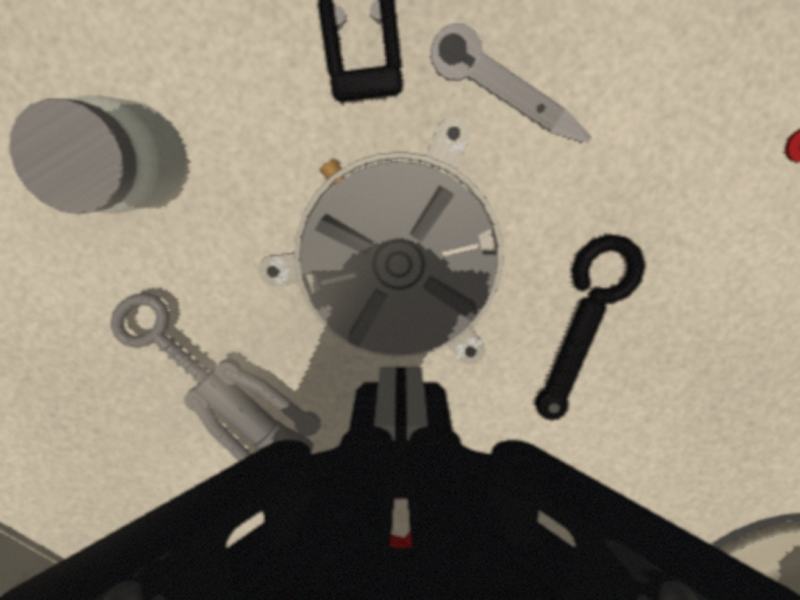

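The disc centre is at (399,263) against a predicted (400,265), so the calibration agrees. The brass pin head is at (330,168), with notches at (488,242) and (311,284). Next I'll work out the angles.

```bash
python3 - <<'E'
from h import *
w=np.load("w1.npz");s=dict(position=w["pos"],ee_rot=w["q"])
d=get_image("wrist")
k=1/1.5625
f=lambda u,v,z:onz(d,(u*k,v*k),z,s)
c=f(399,264,26);print("c",c.round(1))
ang=lambda p:(round(float(np.hypot(*(p-c)[:2])),1),round(float(np.degrees(np.arctan2(p[1]-c[1],p[0]-c[0]))),1))
print("pinhead",ang(f(330,168,12)))
print("notch",ang(f(489,242,26)),ang(f(311,284,26)))
for u,v,z in((323,219,44),(446,189,44),(472,307,42),(354,341,42)):print("rib",ang(f(u,v,z)))
img=d["img"][:,:,::-1][85:240,175:335];cv2.imwrite("pics/w1c.png",cv2.resize(img,None,fx=3.8,fy=3.8,interpolation=cv2.INTER_CUBIC))
# model overlay: ellipse of rim
def ov(img,c,pin,notch,z=26):
    o=cv2.resize(img[:,:,::-1],None,fx=1.5,fy=1.5,interpolation=cv2.INTER_CUBIC)
    a=np.linspace(0,2*np.pi,120)
    def P(p):return (proj(d,p,s)*1.5).astype(int)
    cv2.polylines(o,[P(np.c_[c[0]+66*np.cos(a),c[1]+66*np.sin(a),0*a+z])],True,(0,255,0),1)
    cv2.polylines(o,[P(np.c_[c[0]+72*np.cos(a),c[1]+72*np.sin(a),0*a+18])],True,(255,255,0),1)
    for an,r,zz,col in[(pin,80,10,(0,0,255))]+[(notch+i*180,61,z,(255,0,0)) for i in(0,1)]+[(notch+45+90*i,58,z+20,(255,0,255)) for i in range(4)]:
        p=np.array([[c[0]+r*np.cos(np.radians(an)),c[1]+r*np.sin(np.radians(an)),zz]]);cv2.circle(o,tuple(int(x) for x in P(p)[0]),4,col,1)
    return o
cv2.imwrite("pics/w1o.png",ov(w["img"],c,-9,59))
E
```

```text
c [487.    7.1  26. ]
pinhead (76.2, -9.3)
notch (61.0, -121.7) (61.1, 57.4)
rib (56.7, 9.1)
rib (58.0, -75.0)
rib (53.7, -163.3)
rib (57.3, 102.7)
```

View pics/w1o.png

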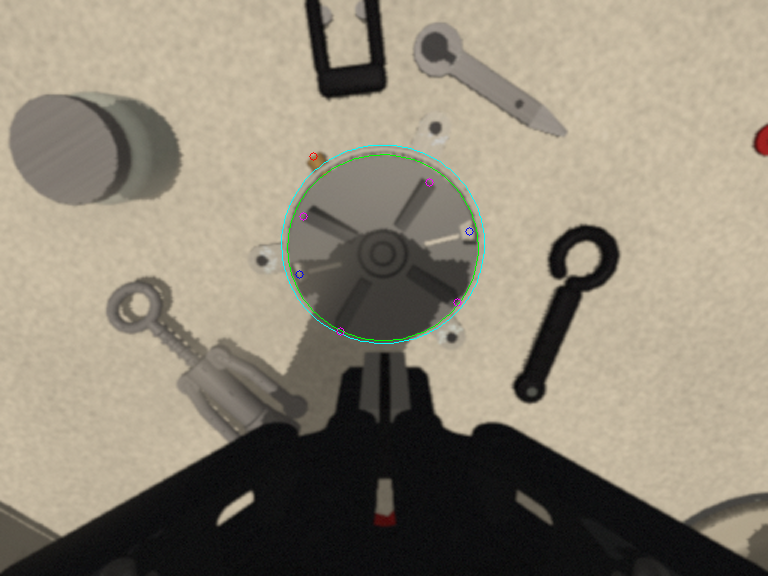

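View pics/w1c.png

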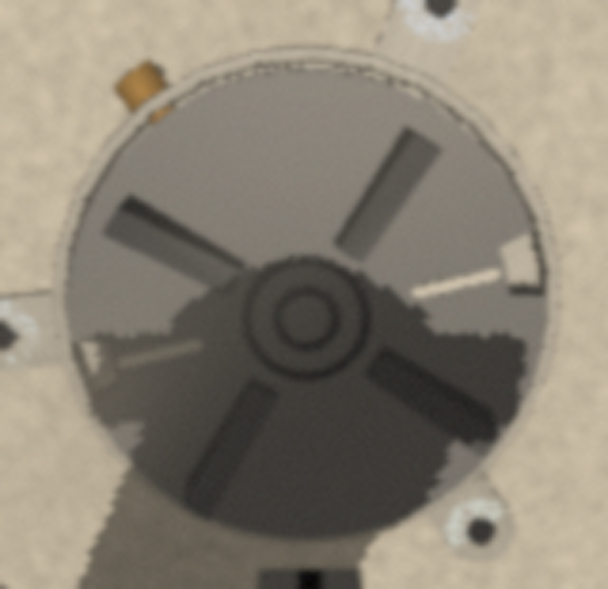

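```bash
cat >> h.py <<'E'
C=np.array([486.7,7.0])
def fing(rib,r,t,z):
    a=np.radians(rib);return [C[0]+r*np.cos(a)-t*np.sin(a),C[1]+r*np.sin(a)+t*np.cos(a),z]
E
python3 - <<'E'
from h import *
rel(fing(13,40,28,33),13-180)
E
```

```text
clk 3.1 pos [485.9   7.4 200.1] F [-0.5  0.2  0. ] w -0.0 j6 0.42
tool axes x,y,z rows
 [[ 1.500e-03  1.000e-03 -1.000e+00]
 [-7.152e-01 -6.989e-01 -1.800e-03]
 [-6.989e-01  7.152e-01 -3.000e-04]]
d m [ 0.1672 -0.0487  0.0023]
tool y heading -135.66
w deg [3.134e+01 1.000e-02 1.100e-01]
```

Call:
arm_command:
  rows:
    - {"dx":0.01,"dy":-0.02,"dz":0.001,"wx":6,"wy":0,"wz":0,"gripper":1}
    - {"dx":0.03,"dy":-0.049,"dz":0.002,"wx":13,"wy":0,"wz":0,"gripper":1}
    - {"dx":0.06,"dy":-0.049,"dz":0.002,"wx":20,"wy":0,"wz":0,"gripper":1}
    - {"dx":0.09,"dy":-0.049,"dz":0.002,"wx":27,"wy":0,"wz":0,"gripper":1}
    - {"dx":0.12,"dy":-0.049,"dz":0.002,"wx":31.3,"wy":0,"wz":0.1,"gripper":1}
    - {"dx":0.14,"dy":-0.049,"dz":0.002,"wx":31.3,"wy":0,"wz":0.1,"gripper":1}
    - {"dx":0.155,"dy":-0.049,"dz":0.002,"wx":31.3,"wy":0,"wz":0.1,"gripper":1}
    - {"dx":0.167,"dy":-0.049,"dz":0.002,"wx":31.3,"wy":0,"wz":0.1,"gripper":1}

```text
clock: 3.9
position: [519.6, 44.4, 32.6]
ee_rot: [-0.554, 0.439, 0.554, 0.439]
contact_force: [-1.0, -0.1, 0.5]
gripper_width: 0.1
```

```bash
python3 - <<'E'
from h import *
for k in(0,10,20,30,40):print(k);rel(fing(13-k,40,16,31),13-180-k)
for n in("side",):
    d=get_image(n);cv2.imwrite("pics/s2.png",cv2.resize(d["img"][130:260,190:350,::-1],None,fx=4.5,fy=4.5,interpolation=cv2.INTER_CUBIC))
E
```

```text
0
clk 3.9 pos [519.6  44.4  32.6] F [-1.  -0.1  0.5] w 0.1 j6 -0.17
tool axes x,y,z rows
 [[-2.000e-04  1.000e-04 -1.000e+00]
 [-9.737e-01 -2.278e-01  1.000e-04]
 [-2.278e-01  9.737e-01  1.000e-04]]
d m [ 0.0016  0.0005 -0.013 ]
tool y heading -166.84
w deg [ 0.16  0.01 -0.01]
10
clk 3.9 pos [519.6  44.4  32.6] F [-1.  -0.1  0.5] w 0.1 j6 -0.17
tool axes x,y,z rows
 [[-2.000e-04  1.000e-04 -1.000e+00]
 [-9.737e-01 -2.278e-01  1.000e-04]
 [-2.278e-01  9.737e-01  1.000e-04]]
d m [ 0.0016 -0.0016 -0.0202]
tool y heading -166.84
w deg [ 1.016e+01  1.000e-02 -1.000e-02]
20
clk 3.9 pos [519.6  44.4  32.6] F [-1.  -0.1  0.5] w 0.1 j6 -0.17
tool axes x,y,z rows
 [[-2.000e-04  1.000e-04 -1.000e+00]
 [-9.737e-01 -2.278e-01  1.000e-04]
 [-2.278e-01  9.737e-01  1.000e-04]]
d m [ 0.0016 -0.0025 -0.0276]
tool y heading -166.84
w deg [ 2.016e+01  1.000e-02 -1.000e-02]
30
clk 3.9 pos [519.6  44.4  32.6] F [-1.  -0.1  0.5] w 0.1 j6 -0.17
tool axes x,y,z rows
 [[-2.000e-04  1.000e-04 -1.000e+00]
 [-9.737e-01 -2.278e-01  1.000e-04]
 [-2.278e-01  9.737e-01  1.000e-04]]
d m [ 0.0016 -0.0021 -0.0351]
tool y heading -166.84
w deg [ 3.016e+01  0.000e+00 -1.000e-02]
40
clk 3.9 pos [519.6  44.4  32.6] F [-1.  -0.1  0.5] w 0.1 j6 -0.17
tool axes x,y,z rows
 [[-2.000e-04  1.000e-04 -1.000e+00]
 [-9.737e-01 -2.278e-01  1.000e-04]
 [-2.278e-01  9.737e-01  1.000e-04]]
d m [ 0.0016 -0.0003 -0.0425]
tool y heading -166.84
w deg [ 4.016e+01  0.000e+00 -1.000e-02]
```

View pics/s2.png

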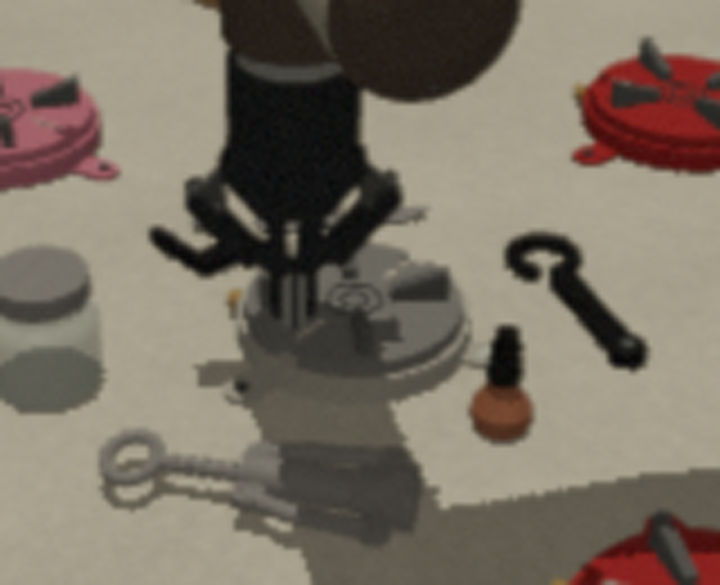

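The fingertip is between the ribs, just above the face. Now I'll push clockwise about the dish centre.

Call:
arm_command:
  rows:
    - {"dx":0.001,"dy":0.0,"dz":-0.005,"wx":0,"wy":0,"wz":0,"gripper":1}
    - {"dx":0.0015,"dy":0.0,"dz":-0.01,"wx":0,"wy":0,"wz":0,"gripper":1}
    - {"dx":0.0015,"dy":0.0005,"dz":-0.013,"wx":0,"wy":0,"wz":0,"gripper":1}
    - {"dx":0.0015,"dy":-0.0005,"dz":-0.0165,"wx":5,"wy":0,"wz":0,"gripper":1}
    - {"dx":0.0015,"dy":-0.0016,"dz":-0.02,"wx":10,"wy":0,"wz":0,"gripper":1}
    - {"dx":0.0015,"dy":-0.002,"dz":-0.024,"wx":15,"wy":0,"wz":0,"gripper":1}
    - {"dx":0.0015,"dy":-0.0025,"dz":-0.0276,"wx":20,"wy":0,"wz":0,"gripper":1}
    - {"dx":0.0015,"dy":-0.0025,"dz":-0.0276,"wx":20,"wy":0,"wz":0,"gripper":1}

```text
clock: 4.75
position: [527.8, 17.2, 30.3]
ee_rot: [-0.469, 0.53, 0.469, 0.529]
contact_force: [0.0, 0.6, 0.2]
gripper_width: -0.0
```

```bash
python3 - <<'E'
from h import *
for k in(27,34,41,48):print(k);rel(fing(13-k,40,16,31),13-180-k)
s=arm.read_state();d=get_image("wrist");cv2.imwrite("pics/w2.png",d["img"][:,:,::-1])
d=get_image("top");cv2.imwrite("pics/t2.png",cv2.resize(d["img"][155:250,205:300,::-1],None,fx=5,fy=5,interpolation=cv2.INTER_CUBIC))
E
```

```text
27
clk 4.75 pos [527.8  17.2  30.3] F [0.  0.6 0.2] w -0.0 j6 -0.46
tool axes x,y,z rows
 [[-1.500e-03 -2.000e-04 -1.000e+00]
 [-9.927e-01  1.205e-01  1.500e-03]
 [ 1.205e-01  9.927e-01 -3.000e-04]]
d m [-0.0008 -0.0021 -0.0042]
tool y heading 173.08
w deg [ 7.08 -0.02 -0.08]
34
clk 4.75 pos [527.8  17.2  30.3] F [0.  0.6 0.2] w -0.0 j6 -0.46
tool axes x,y,z rows
 [[-1.500e-03 -2.000e-04 -1.000e+00]
 [-9.927e-01  1.205e-01  1.500e-03]
 [ 1.205e-01  9.927e-01 -3.000e-04]]
d m [-0.0008 -0.0031 -0.0093]
tool y heading 173.08
w deg [14.08 -0.03 -0.08]
41
clk 4.75 pos [527.8  17.2  30.3] F [0.  0.6 0.2] w -0.0 j6 -0.46
tool axes x,y,z rows
 [[-1.500e-03 -2.000e-04 -1.000e+00]
 [-9.927e-01  1.205e-01  1.500e-03]
 [ 1.205e-01  9.927e-01 -3.000e-04]]
d m [-0.0007 -0.0035 -0.0146]
tool y heading 173.08
w deg [21.08 -0.03 -0.08]
48
clk 4.75 pos [527.8  17.2  30.3] F [0.  0.6 0.2] w -0.0 j6 -0.46
tool axes x,y,z rows
 [[-1.500e-03 -2.000e-04 -1.000e+00]
 [-9.927e-01  1.205e-01  1.500e-03]
 [ 1.205e-01  9.927e-01 -3.000e-04]]
d m [-0.0007 -0.0032 -0.0198]
tool y heading 173.08
w deg [28.08 -0.04 -0.08]
```

View pics/w2.png

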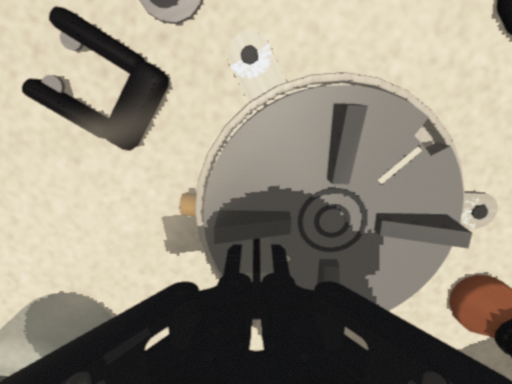

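View pics/t2.png

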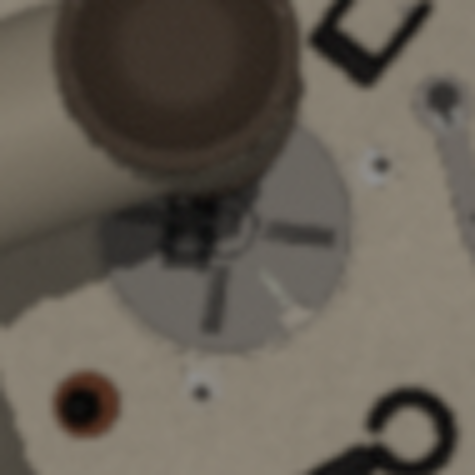

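It turns and the rib stays parallel to the finger. I'll carry on with the push to about 60° and then measure.

Call:
arm_command:
  rows:
    - {"dx":-0.0006,"dy":-0.0012,"dz":-0.002,"wx":3.5,"wy":0,"wz":0,"gripper":1}
    - {"dx":-0.0006,"dy":-0.0021,"dz":-0.0042,"wx":7,"wy":0,"wz":0,"gripper":1}
    - {"dx":-0.0006,"dy":-0.0031,"dz":-0.0093,"wx":14,"wy":0,"wz":0,"gripper":1}
    - {"dx":-0.0006,"dy":-0.0034,"dz":-0.012,"wx":17.5,"wy":0,"wz":0,"gripper":1}
    - {"dx":-0.0006,"dy":-0.0035,"dz":-0.0146,"wx":21,"wy":0,"wz":0,"gripper":1}
    - {"dx":-0.0006,"dy":-0.0034,"dz":-0.0172,"wx":24.5,"wy":0,"wz":0,"gripper":1}
    - {"dx":-0.0006,"dy":-0.0032,"dz":-0.0198,"wx":28,"wy":0,"wz":0,"gripper":1}
    - {"dx":-0.0006,"dy":-0.0032,"dz":-0.0198,"wx":28,"wy":0,"wz":0,"gripper":1}

```text
clock: 5.65
position: [528.6, -2.6, 31.0]
ee_rot: [-0.328, 0.627, 0.328, 0.626]
contact_force: [0.7, 0.6, -0.6]
gripper_width: 0.1
```

```bash
python3 - <<'E'
from h import *
s=arm.read_state();d=get_image("wrist");cv2.imwrite("pics/w3.png",d["img"][:,:,::-1]);np.savez("w3.npz",pos=s["position"],q=s["ee_rot"],img=d["img"])
for k in(52,58,65):print(k);rel(fing(13-k,40,16,31),13-180-k)
print(proj(d,[[C[0],C[1],26]],s))
E
```

```text
52
clk 5.7 pos [528.6  -2.6  31. ] F [ 0.2  0.4 -0.3] w -0.3 j6 -0.91
tool axes x,y,z rows
 [[-1.300e-03 -3.000e-04 -1.000e+00]
 [-8.224e-01  5.689e-01  9.000e-04]
 [ 5.689e-01  8.224e-01 -1.000e-03]]
d m [-0.     -0.0012 -0.003 ]
tool y heading 145.33
w deg [ 4.33 -0.06 -0.05]
58
clk 5.7 pos [528.6  -2.6  31. ] F [ 0.2  0.4 -0.3] w -0.3 j6 -0.91
tool axes x,y,z rows
 [[-1.300e-03 -3.000e-04 -1.000e+00]
 [-8.224e-01  5.689e-01  9.000e-04]
 [ 5.689e-01  8.224e-01 -1.000e-03]]
d m [-0.     -0.0023 -0.0073]
tool y heading 145.33
w deg [10.33 -0.06 -0.05]
65
clk 5.7 pos [528.6  -2.6  31. ] F [ 0.2  0.4 -0.3] w -0.3 j6 -0.91
tool axes x,y,z rows
 [[-1.300e-03 -3.000e-04 -1.000e+00]
 [-8.224e-01  5.689e-01  9.000e-04]
 [ 5.689e-01  8.224e-01 -1.000e-03]]
d m [-0.     -0.003  -0.0126]
tool y heading 145.33
w deg [17.33 -0.07 -0.04]
[[333.71284045 218.32021061]]
```

View pics/w3.png

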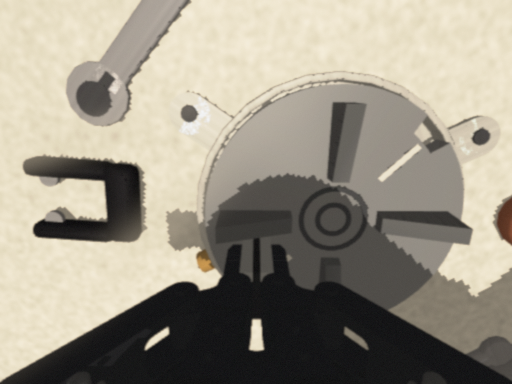

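The notch is at (431,136), the index line runs (382,180)-(420,147), and the disc centre shows at (333,218) as predicted.

```bash
python3 - <<'E'
from h import *
w=np.load("w3.npz");s=dict(position=w["pos"],ee_rot=w["q"]);d=get_image("wrist")
for uv in((430,136),(382,180),(420,147),(401,163.5)):
    p=onz(d,uv,26,s)[:2]-C;print(uv,np.hypot(*p).round(1),np.degrees(np.arctan2(p[1],p[0])).round(1))
print(onz(d,(333,218),26,s))
p=onz(d,(205,260),11,s)[:2]-C;print("pin",np.hypot(*p).round(1),np.degrees(np.arctan2(p[1],p[0])).round(1))
E
```

```text
(430, 136) 59.2 -169.9
(382, 180) 30.0 -172.2
(420, 147) 52.8 -171.0
(401, 163.5) 41.6 -171.4
[486.90963934   6.64046749  26.        ]
pin 76.9 -9.5
```

Call:
arm_command:
  rows:
    - {"dx":0,"dy":-0.0005,"dz":-0.0015,"wx":2,"wy":0,"wz":0,"gripper":1}
    - {"dx":0,"dy":-0.0012,"dz":-0.003,"wx":4.3,"wy":0,"wz":0,"gripper":1}
    - {"dx":0,"dy":-0.0018,"dz":-0.0051,"wx":7.3,"wy":0,"wz":0,"gripper":1}
    - {"dx":0,"dy":-0.0023,"dz":-0.0073,"wx":10.3,"wy":0,"wz":0,"gripper":1}
    - {"dx":0,"dy":-0.0026,"dz":-0.0095,"wx":13,"wy":0,"wz":0,"gripper":1}
    - {"dx":0,"dy":-0.0029,"dz":-0.0118,"wx":16.3,"wy":0,"wz":0,"gripper":1}
    - {"dx":0,"dy":-0.0029,"dz":-0.0118,"wx":16.3,"wy":0,"wz":0,"gripper":1}
    - {"dx":0,"dy":-0.0029,"dz":-0.0118,"wx":16.3,"wy":0,"wz":0,"gripper":1}

```text
clock: 6.55
position: [524.5, -13.8, 31.0]
ee_rot: [-0.237, 0.667, 0.237, 0.666]
contact_force: [0.1, 0.0, 0.1]
gripper_width: -0.1
```

```bash
python3 - <<'E'
from h import *
s=arm.read_state();d=get_image("wrist");cv2.imwrite("pics/w4.png",cv2.resize(d["img"][60:310,150:512,::-1],None,fx=2.2,fy=2.2,interpolation=cv2.INTER_CUBIC));np.savez("w4.npz",pos=s["position"],q=s["ee_rot"],img=d["img"])
for k in(66,):print(k);rel(fing(13-k,40,16,31),13-180-k)
print(proj(d,[[C[0],C[1],26]],s))
E
```

```text
66
clk 6.6 pos [524.5 -13.8  31. ] F [-0.2  1.7  0.7] w 0.0 j6 -1.17
tool axes x,y,z rows
 [[-1.000e-03 -4.000e-04 -1.000e+00]
 [-6.311e-01  7.757e-01  3.000e-04]
 [ 7.757e-01  6.311e-01 -1.000e-03]]
d m [ 0.     -0.0006 -0.0017]
tool y heading 129.13
w deg [ 2.13 -0.06 -0.02]
[[333.88633637 218.06912084]]
```

View pics/w4.png

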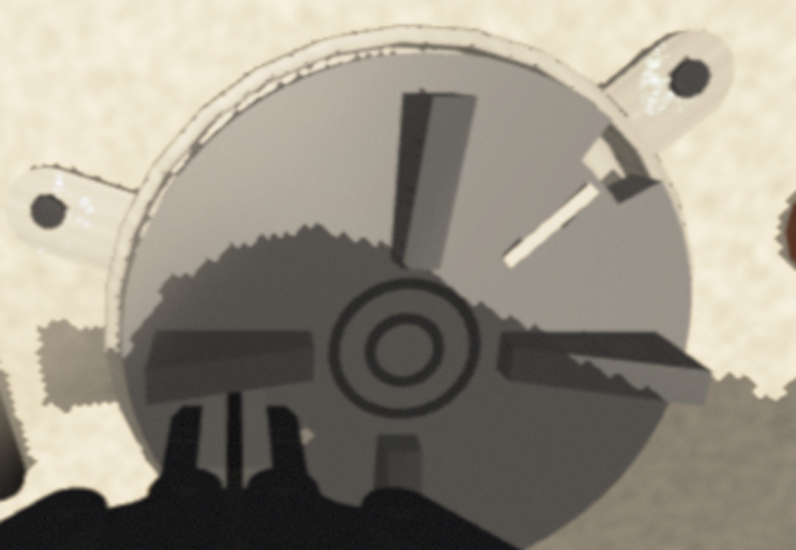

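Call:
arm_command:
  rows:
    - {"dx":0,"dy":-0.0003,"dz":-0.0009,"wx":1.1,"wy":0,"wz":0,"gripper":1}
    - {"dx":0,"dy":-0.0006,"dz":-0.0017,"wx":2.1,"wy":0,"wz":0,"gripper":1}
    - {"dx":0,"dy":-0.0006,"dz":-0.0017,"wx":2.1,"wy":0,"wz":0,"gripper":1}
    - {"dx":0,"dy":-0.0006,"dz":-0.0017,"wx":2.1,"wy":0,"wz":0,"gripper":1}
    - {"dx":0,"dy":-0.0006,"dz":0.006,"wx":2.1,"wy":0,"wz":0,"gripper":1}
    - {"dx":-0.04,"dy":-0.0006,"dz":0.006,"wx":2.1,"wy":0,"wz":0,"gripper":1}
    - {"dx":-0.09,"dy":-0.0006,"dz":0.006,"wx":2.1,"wy":0,"wz":0,"gripper":1}
    - {"dx":-0.13,"dy":0.02,"dz":0.02,"wx":2.1,"wy":0,"wz":0,"gripper":1}

```text
clock: 7.4
position: [527.9, 13.1, 163.2]
ee_rot: [-0.224, 0.671, 0.223, 0.67]
contact_force: [1.1, 1.5, -0.6]
gripper_width: -0.1
```

```bash
python3 - <<'E'
from h import *
rel([C[0]-20,C[1]+20,170],127)
E
```

```text
clk 7.4 pos [527.9  13.1 163.2] F [ 1.1  1.5 -0.6] w -0.1 j6 -1.26
tool axes x,y,z rows
 [[-8.000e-04 -1.400e-03 -1.000e+00]
 [-6.002e-01  7.999e-01 -6.000e-04]
 [ 7.999e-01  6.002e-01 -1.500e-03]]
d m [-0.0068  0.0478 -0.0406]
tool y heading 126.88
w deg [-0.12 -0.08  0.04]
```

Call:
arm_command:
  rows:
    - {"dx":-0.005,"dy":0.007,"dz":0.012,"wx":0,"wy":0,"wz":0,"gripper":1}
    - {"dx":-0.01,"dy":0.014,"dz":0.025,"wx":0,"wy":0,"wz":0,"gripper":1}
    - {"dx":-0.017,"dy":0.02,"dz":0.04,"wx":0,"wy":0,"wz":0,"gripper":1}
    - {"dx":-0.017,"dy":0.02,"dz":0.04,"wx":0,"wy":0,"wz":0,"gripper":1}
    - {"dx":-0.017,"dy":0.02,"dz":0.04,"wx":0,"wy":0,"wz":0,"gripper":1}
    - {"dx":-0.017,"dy":0.02,"dz":0.04,"wx":0,"wy":0,"wz":0,"gripper":1}
    - {"dx":-0.017,"dy":0.02,"dz":0.04,"wx":0,"wy":0,"wz":0,"gripper":1}
    - {"dx":-0.017,"dy":0.02,"dz":0.04,"wx":0,"wy":0,"wz":0,"gripper":1}

```text
clock: 8.2
position: [547.6, 52.7, 179.7]
ee_rot: [-0.224, 0.672, 0.223, 0.67]
contact_force: [-0.7, -0.3, 0.9]
gripper_width: -0.2
```

```bash
python3 - <<'E'
from h import *
s=arm.read_state();d=get_image("wrist");np.savez("w5.npz",pos=s["position"],q=s["ee_rot"],img=d["img"])
p=proj(d,[[C[0],C[1],26]],s)[0];print(p,s["position"])
u0,v0=[int(max(0,x)) for x in p-100];print(u0,v0)
cv2.imwrite("pics/w5.png",cv2.resize(d["img"][v0:v0+200,u0:u0+200,::-1],None,fx=3,fy=3,interpolation=cv2.INTER_CUBIC))
E
```

```text
[255.70578018  93.57216719] [547.55746127  52.67224966 179.67815348]
155 0
```

View pics/w5.png

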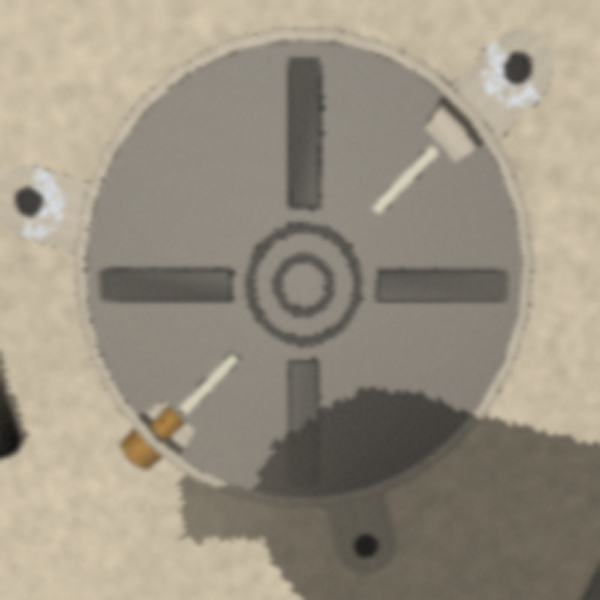

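The pin shows centred in the notch, with its inner end at (167,422) and its head at (141,450) in the crop. A quick number check, then I'll set up the press at the centre.

```bash
python3 - <<'E'
from h import *
w=np.load("w5.npz");s=dict(position=w["pos"],ee_rot=w["q"]);d=get_image("wrist")
g=lambda u,v,z:onz(d,(155+u/3,v/3),z,s)[:2]
A=lambda p:np.degrees(np.arctan2(p[1],p[0])).round(2)
print("disc c",g(303,284,26))
print("line",A(g(185,412,26)-g(437,150,26)), A(g(188,409,26)-g(234,358,26)),A(g(380,210,26)-g(436,150,26)))
c=C
for nm,p in(("pin in",g(167,422,14)),("head",g(141,449,12))):print(nm,A(p-c),np.hypot(*(p-c)))
print("axis",A(g(141,449,12)-g(167,422,13)))
rel([C[0],C[1],45],127)
E
```

```text
disc c [487.29962797   7.78307953]
line -8.3 -6.53 -7.41
pin in -8.2 62.95870158500191
head -8.23 76.18505389090875
axis -8.4
clk 8.3 pos [547.8  52.8 180. ] F [ 0.6 -0.4 -0.2] w -0.4 j6 -1.32
tool axes x,y,z rows
 [[-1.100e-03 -1.500e-03 -1.000e+00]
 [-5.999e-01  8.001e-01 -5.000e-04]
 [ 8.001e-01  5.999e-01 -1.800e-03]]
d m [ 0.1351  0.     -0.0761]
tool y heading 126.86
w deg [-0.14 -0.1   0.03]
```

The notch line is at about -8° and the pin at about -8.3°, so they are within 1°. Next I'll move over the centre and press.

Call:
arm_command:
  rows:
    - {"dx":0,"dy":0,"dz":-0.025,"wx":0,"wy":0,"wz":0,"gripper":1}
    - {"dx":0.01,"dy":0,"dz":-0.055,"wx":0,"wy":0,"wz":0,"gripper":1}
    - {"dx":0.035,"dy":0,"dz":-0.076,"wx":0,"wy":0,"wz":0,"gripper":1}
    - {"dx":0.065,"dy":0,"dz":-0.076,"wx":0,"wy":0,"wz":0,"gripper":1}
    - {"dx":0.095,"dy":0,"dz":-0.076,"wx":0,"wy":0,"wz":0,"gripper":1}
    - {"dx":0.12,"dy":0,"dz":-0.076,"wx":0,"wy":0,"wz":0,"gripper":1}
    - {"dx":0.135,"dy":0,"dz":-0.076,"wx":0,"wy":0,"wz":0,"gripper":1}
    - {"dx":0.135,"dy":0,"dz":-0.076,"wx":0,"wy":0,"wz":0,"gripper":1}

```text
clock: 9.1
position: [485.3, 6.4, 43.3]
ee_rot: [-0.224, 0.673, 0.223, 0.669]
contact_force: [-0.1, -0.5, 0.1]
gripper_width: 0.0
```

```bash
python3 -c "
from h import *
rel([C[0],C[1],22],127)"
```

```text
clk 9.1 pos [485.3   6.4  43.3] F [-0.1 -0.5  0.1] w 0.0 j6 -1.28
tool axes x,y,z rows
 [[-0.0058 -0.0029 -1.    ]
 [-0.5994  0.8004  0.0011]
 [ 0.8004  0.5994 -0.0064]]
d m [ 0.0213 -0.0004  0.0016]
tool y heading 126.83
w deg [-0.17 -0.37 -0.06]
```

Call:
arm_command:
  rows:
    - {"dx":0.006,"dy":0,"dz":0.001,"wx":0,"wy":-0.3,"wz":0,"gripper":1}
    - {"dx":0.012,"dy":0,"dz":0.0016,"wx":0,"wy":-0.3,"wz":0,"gripper":1}
    - {"dx":0.015,"dy":0,"dz":0.0016,"wx":0,"wy":-0.3,"wz":0,"gripper":1}
    - {"dx":0.017,"dy":0,"dz":0.0016,"wx":0,"wy":-0.3,"wz":0,"gripper":1}
    - {"dx":0.019,"dy":0,"dz":0.0016,"wx":0,"wy":-0.3,"wz":0,"gripper":1}
    - {"dx":0.021,"dy":0,"dz":0.0016,"wx":0,"wy":-0.3,"wz":0,"gripper":1}
    - {"dx":0.0225,"dy":0,"dz":0.0016,"wx":0,"wy":-0.3,"wz":0,"gripper":1}
    - {"dx":0.0225,"dy":0,"dz":0.0016,"wx":0,"wy":-0.3,"wz":0,"gripper":1}

```text
clock: 9.9
position: [486.7, 7.4, 21.4]
ee_rot: [-0.223, 0.671, 0.224, 0.671]
contact_force: [-1.6, -0.4, 3.9]
gripper_width: 0.2
```

```bash
python3 -c "
from h import *
rel([C[0],C[1],17],127)"
```

```text
clk 9.9 pos [486.7   7.4  21.4] F [-1.6 -0.4  3.9] w 0.2 j6 -1.28
tool axes x,y,z rows
 [[-8.000e-04  3.000e-04 -1.000e+00]
 [-5.996e-01  8.003e-01  7.000e-04]
 [ 8.003e-01  5.996e-01 -4.000e-04]]
d m [ 0.0044 -0.0003 -0.0002]
tool y heading 126.84
w deg [-0.16 -0.02 -0.04]
```

The disc is going down with a light force (z=21.4). I'll keep pressing to the stop.

Call:
arm_command:
  rows:
    - {"dx":0.001,"dy":0,"dz":0,"wx":0,"wy":0,"wz":0,"gripper":1}
    - {"dx":0.002,"dy":0,"dz":0,"wx":0,"wy":0,"wz":0,"gripper":1}
    - {"dx":0.003,"dy":0,"dz":0,"wx":0,"wy":0,"wz":0,"gripper":1}
    - {"dx":0.0035,"dy":0,"dz":0,"wx":0,"wy":0,"wz":0,"gripper":1}
    - {"dx":0.004,"dy":0,"dz":0,"wx":0,"wy":0,"wz":0,"gripper":1}
    - {"dx":0.0045,"dy":0,"dz":0,"wx":0,"wy":0,"wz":0,"gripper":1}
    - {"dx":0.005,"dy":0,"dz":0,"wx":0,"wy":0,"wz":0,"gripper":1}
    - {"dx":0.005,"dy":0,"dz":0,"wx":0,"wy":0,"wz":0,"gripper":1}

```text
clock: 10.7
position: [486.7, 7.4, 18.0]
ee_rot: [-0.224, 0.671, 0.224, 0.671]
contact_force: [-4.0, 0.7, 14.1]
gripper_width: -0.3
```

```bash
python3 -c "
from h import *
rel([C[0],C[1],17],127)"
```

```text
clk 10.7 pos [486.7   7.4  18. ] F [-4.   0.7 14.1] w -0.3 j6 -1.28
tool axes x,y,z rows
 [[-4.000e-04  1.000e-04 -1.000e+00]
 [-6.002e-01  7.999e-01  3.000e-04]
 [ 7.999e-01  6.002e-01 -2.000e-04]]
d m [ 0.001  -0.0003 -0.0002]
tool y heading 126.88
w deg [-0.12 -0.01 -0.02]
```

It reached 18.0 mm at 14 N, so it is on its stop. I'll retract to a viewing position.

Call:
arm_command:
  rows:
    - {"dx":-0.005,"dy":0,"dz":0,"wx":0,"wy":0,"wz":0,"gripper":1}
    - {"dx":-0.025,"dy":0,"dz":0,"wx":0,"wy":0,"wz":0,"gripper":1}
    - {"dx":-0.06,"dy":0,"dz":0,"wx":0,"wy":0,"wz":0,"gripper":1}
    - {"dx":-0.1,"dy":0,"dz":0.02,"wx":0,"wy":0,"wz":0,"gripper":1}
    - {"dx":-0.13,"dy":0,"dz":0.045,"wx":0,"wy":0,"wz":0,"gripper":1}
    - {"dx":-0.162,"dy":0,"dz":0.075,"wx":0,"wy":0,"wz":0,"gripper":1}
    - {"dx":-0.162,"dy":0,"dz":0.075,"wx":0,"wy":0,"wz":0,"gripper":1}
    - {"dx":-0.162,"dy":0,"dz":0.075,"wx":0,"wy":0,"wz":0,"gripper":1}

```text
clock: 11.5
position: [546.9, 52.9, 180.2]
ee_rot: [-0.223, 0.67, 0.224, 0.671]
contact_force: [-0.8, 0.1, 0.6]
gripper_width: -0.3
```

```bash
python3 - <<'E'
from h import *
s=arm.read_state();d=get_image("wrist")
p=proj(d,[[C[0],C[1],18]],s)[0];print(p,s["position"],s["contact_force"])
u0,v0=[int(max(0,x)) for x in p-100];print(u0,v0)
a=cv2.resize(d["img"][v0:v0+200,u0:u0+200,::-1],(390,390),interpolation=cv2.INTER_CUBIC)
e=get_image("side");b=cv2.resize(e["img"][150:250,210:310,::-1],(390,390),interpolation=cv2.INTER_CUBIC)
cv2.imwrite("pics/w6.png",np.hstack([a,b]))
E
```

```text
[255.06113812  93.28618799] [546.94259379  52.87698279 180.24087464] [-0.82606341  0.09359122  0.57692809]
155 0
```

View pics/w6.png

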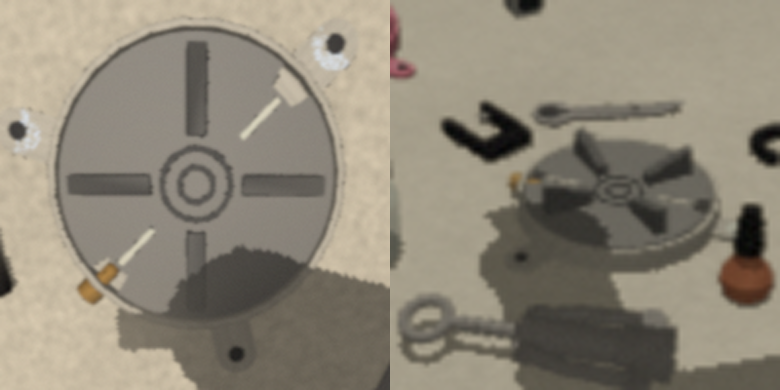

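The disc is flush with the rim, the pin sits in the notch (at about (103,275) in the left crop), the gadgets haven't moved and the hand is clear.

```bash
python3 -c "
from h import *
print(arm.job_done())"
```

```text
the job is handed in; nothing more can be done
None
```

I turned the grey disc about 67° clockwise by one rib, using the closed fingertip, until a notch met the brass pin. I then pressed it down at the centre and took the hand away. I handed the job in after about 11.6 s, and no verdict is reported.

**Last checks:**
- **Alignment:** before pressing, the notch line was within about 1° of the pin. The last wrist picture shows the pin sitting in the notch.
- **Depth:** the fingertip stopped at 18.0 mm with about 14 N, which matches the seated height. The last side picture shows the disc flush with the rim.
- **Hand clear:** the tool was at z = 180 mm with force readings at noise level.
- **Gadgets:** the foil cutter, church key and stopper, and the parts of the corkscrew and jar key in view, look unmoved in the last pictures. I compared them by eye, not by measurement. The jar was barely in view, but the hand stayed well away from it.

**Disagreements:** the estimates of the pin's angle differed by about 1° (-8.2° to -9.5°) between views, within the notch's 2.5° play. The network also mistook the foil cutter for the jam jar in the top view, and I did not use that result.

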